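Roll the trolley axle onto its pencil line

ROBOT

A 6-joint arm with a two-finger parallel gripper is mounted at the origin on the work surface. World frame = base frame: x ahead of the robot, y to its left, z up, the work surface at z = 0. Lengths are in m, angles in rad, forces in N, time in s.
With the tool pointing down it reaches from about 0.35 to 0.975 m from the base axis. Payload 4.9 kg.
Tool frame: the origin (TCP) lies on the centre line of the jaws, within the pads' length; the fingertips stand 11 mm ahead of it and the grasp point (between the pads) lies 8 mm behind it; z points along the fingers, y is the line along which they close (so a half turn about z gives the same grasp; the last joint's range is limited). The gripper opens to 85 mm and grips with 20 to 120 N. Pads are 22 mm wide; open, the fingers measure 114 mm over their backs; the gripper's body (76 mm by 85 mm) begins 54 mm behind the grasp point. The pads swing forward as they close: fully open they stand 13 mm farther back than shut.
Start: joints at [1.029, 0.053, 1.613, -0, 1.476, -0.119], TCP at [0.256, 0.57, 0.242] pointing down, gripper open.
Joint ranges: [-3.01, 3.01], [-1.01, 2.22], [0.06, 2.58], [-1.02, 4.17], [0.09, 2.62], [-3.14, 3.14]. Speed limits (rad/s): [2.57, 2.57, 3.14, 3.14, 3.14, 3.14].

INTERFACE

Orientations are given as a unit quaternion [w, x, y, z].
In Python, from workcell import bot, cams, job gives the robot as it stands. The module is installed in compiled form; this text tells all that it offers.
- The arm moves only by the tool move_arm, never from a script. Its argument "motion" is one flat list of numbers, 7 for each row, row after row: the opening, from -1 (shut) to 1 (fully open), so that 0 is half open, then the shift along the tool's x, y, z in cm, then the turn, a rotation vector about the tool's x, y, z in rad. A call has 1 to 20 rows; each row is the pose to reach, as a shift and turn from the pose commanded when the call began, along the tool's axes at that moment; what a row does not reach only later rows make up. A row lasts 1/8 s, in which the tool goes at most 62.5 mm and 10.7 degrees, less where a joint would pass 70% of its speed; a pose out of reach is approached as far as the arm can. A call with a gripper value outside its range is refused whole. The fingers move at their own pace and stop on an object; the grip force is fixed at half the most. Time passes only in rows, so rows that repeat a pose let the fingers close. It gives the time, the measured TCP pose, the force, the opening and the grip force at its end, in the units of the state.
- bot.get_state(): the state, without advancing time (a new reading comes with each control period).
- cams.read_camera(name): name is "side" or "top"; returns a dict with "color" (400x640x3 uint8, red, green, blue), "fx", "fy", "cx", "cy" (pixels), "extrinsics" (4x4, takes a point from camera to world coordinates). Camera axes: x right, y up, looking along -z (the intrinsics and any distortion apply to the point x, -y, -z); pixel columns grow to the right and rows downward; lengths in m; the calibration is good to about 2 mm. A picture is of the moment at which its call begins. There is no depth.
- job.close_job(): hands the job in; it is judged then, once.
Trained networks look in the newest picture that a camera, given by its name, has taken for a name from the list of things; names that differ only in an ending like _2 or _b are one class to them, and where a whole thing is asked for, a point or a joint stands for the part that bears it (a point fixed in the world has none). Each returns a list of dicts, best first, with "score" (0 to 1); they miss things now and then, are a little off and sometimes report something else, mostly with a low value. They report only what shows in the picture. A call takes as long as a camera call.
- cams.look_for(camera, query): "at" ([x, y, z] in m, in world coordinates, good to about 4 mm: the middle of the surface that is visible of it).
- cams.tip_of(camera, query): "at" ([x, y, z] in m, in world coordinates, good to about 4 mm: a listed point, or the origin of a listed thing).
The state is a dict: "clock": time; "joints": joint angles; "joint_velocities": joint speeds; "joint_torque": joint torques, N m; "tcp_pos": TCP position; "ee_rot": TCP orientation; "force": force on the tool from outside, world axes, zero at the start; "moment": the same for the moment, N m; "opening": finger opening in m; "finger_force": force on a finger pad.
Only numpy, scipy, OpenCV 4.12 (cv2) and the standard library are available. Lean on these libraries where they do the work, as an engineer would, in place of code of your own. Each camera call takes 0.05 s, during which the arm holds its last target. There are 200 camera calls.

TASK

A small trolley deck lies upside down on the bench with one axle already clipped down; the loose axle tube still has to go on the other, bare pencil line. With the fingertips on top of it, roll the loose axle gently across the deck, without pinching, lifting or dragging it or letting it run away, until it lies at rest squarely along the middle of that line, ready for its clips. Leave everything else where it is.

Things in the scene. Friction and masses are not known exactly. Their poses are not given: they have to be found in the camera images.
- axle: the loose axle: plain steel tube, 25 mm diameter, 290 mm long, 0.3 to 0.5 kg, lying across the deck, free to roll; let go at rest it stays. Origin at the middle of its axis, 12.5 mm above the deck; x runs along the tube, y and z turn with it as it rolls (z up at the start). It starts 60 to 100 mm from the bare line, on either side, within 3 degrees of parallel, both ends past the deck's edges
- axle_line (a point): the bare pencil line, 3 mm wide, straight across the wooden deck, two pairs of screw holes beside it. The point is its middle on the deck's upper face, 18 mm above the bench. Axes: x along the line, y across it, away from the clipped axle, z up. The deck is 240 mm wide (x), 500 mm long (y), 18 mm thick, fixed, level; its end lies 130 mm from the line in +y
- clipped_axle (a point): the other axle, an equal tube already fixed to the deck with two metal saddle clips; the point is the middle of its axis, 240 mm from the bare line in that line's -y, 12.5 mm above the deck's face. Leave it alone
- ratchet: steel ratchet handle, 195 mm long, 34 mm wide at the head, 24 mm high, lying on the deck about parallel to the line, 50 to 100 mm from it on the side where the axle is not. Origin under its middle, x along it. Leave it where it is
- clip_a: loose metal saddle clip (bridge shape, 60 x 20 mm, 27 mm high) standing on the deck between the two axle lines, about 65 mm from the clipped axle's centre line; origin under its middle, its 60 mm length is its own y. Leave it where it is
- clip_b: a second clip like clip_a, in the same row
- hammer: ball-pein hammer with a wooden handle, 330 mm long, 35 mm high, lying on the bench to the left of the deck; origin on its underside, 120 mm from the middle of the head, x along it towards the head. Leave it
- wheel_a: trolley wheel, 125 mm diameter, 39 mm high, lying flat on the bench to the left; origin under its middle. Leave it
- wheel_b: trolley wheel like wheel_a, lying on the bench to the right of the deck. Leave it
- pads: stack of four square rubber pads, 42 x 42 x 40 mm, on the bench to the right of the deck; origin under its middle. Leave it
- screw_tin: round open tin of screws, 82 mm diameter, 28 mm high, on the bench to the right; origin under its middle. Leave it

How it is judged:
On the way:
1. the loose axle has been rolled (turned about its own axis by at least a third of a turn) (angle between axle's own z axis and vertical above 2.2 rad), for 0.03 s.
At the end, for the whole second after the job is handed in: the loose axle lies at rest on the deck, its axis within 5 mm of the bare line at its middle and within 0.06 rad (3.4 degrees) of the line's direction, not shifted endwise by more than 20 mm from the middle of the line (y of axle in the frame of axle_line between -0.005 and 0.005 m and x of axle in the frame of axle_line between -0.02 and 0.02 m and z of axle in the frame of axle_line between 0.01 and 0.015 m and angle between the x axis of axle and the x axis of axle_line, either way round below 0.06 rad and linear speed of axle below 0.01 m/s); the robot touches nothing.
It fails at once if the loose axle is lifted more than 6 mm off the deck (z of axle in the frame of axle_line above 0.0185 m).
It fails at once if the loose axle falls off the deck (z of axle in the frame of axle_line below 0.004 m).
It fails at once if the loose axle is pinched or pressed hard (over 60 N) (contact force between the fingers and axle above 60 N).
It fails at once if the loose axle runs away (faster than 0.3 m/s) (linear speed of axle above 0.3 m/s).
It fails at once if another thing is moved by more than 15 mm (distance of any of ratchet, clip_a, clip_b, hammer, wheel_a, wheel_b, pads, screw_tin from where it was at the start of the episode above 0.015 m).
It also fails if it takes over 64 s, if anything falls off the work surface, if the arm or the gripper's body presses on something with over 40 N, if the wrist force passes 120 N, or if a joint passes its speed limit or range.

## Working session

There is one attempt and no reset: what is moved stays moved. The work goes in short steps, Python scripts to look and compute and a tool call to move; the robot and the scene stay as the last step left them, time stands still between calls to the robot, and variables do not carry over. Pictures are saved under pics/ and viewed, at most 10 in all, crops included, and the job is handed in when it is done.

Besides the shell and the picture viewer there is one more tool, called after "Emit:" as a command line: name --argument value ..., lists and objects as JSON in quotes. move_arm: Moves the arm, as the interface text tells. Its arguments: {"type":"object","properties":{"motion":{"type":"array"}},"required":["motion"]}

```bash
mkdir -p pics
cat > h.py <<'E'
import numpy as np, cv2
from workcell import bot, cams, job
def pic(cam,name):
    c=cams.read_camera(cam); cv2.imwrite('pics/'+name,c['color'][:,:,::-1]); return c
def topix(c,P):
    E=np.array(c['extrinsics']); p=np.linalg.inv(E)@np.append(P,1)
    return np.array([c['cx']+c['fx']*p[0]/-p[2], c['cy']+c['fy']*-p[1]/-p[2]])
def toplane(c,uv,z):
    E=np.array(c['extrinsics']); d=E[:3,:3]@np.array([(uv[0]-c['cx'])/c['fx'],-(uv[1]-c['cy'])/c['fy'],-1])
    o=E[:3,3]; return o+d*(z-o[2])/d[2]
E
python3 - <<'E'
from h import *
c=pic('top','top0.png'); s=pic('side','side0.png')
np.set_printoptions(precision=4,suppress=True)
print(c['fx'],c['cx'],c['cy'],np.array(c['extrinsics'])); print(bot.get_state())
for cam in('top','side'):
  for q in('axle','axle_line','clipped_axle','ratchet','clip_a'):
    for r in cams.tip_of(cam,q)[:3]: print(cam,q,np.round(r['at'],4),round(r['score'],2),topix(c if cam=='top' else s,r['at']))
E
```

```text
392.859369751628 320.26914925675715 193.69932911061713 [[ 0.0146  0.9903 -0.1383  0.3635]
 [-0.9998  0.013  -0.0123 -0.0248]
 [-0.0103  0.1385  0.9903  1.1881]
 [ 0.      0.      0.      1.    ]]
{'clock': 0.1, 'joints': array([ 1.029 ,  0.0533,  1.6141, -0.    ,  1.476 , -0.119 ]), 'joint_velocities': array([-0.0002,  0.0002, -0.0034,  0.0003, -0.0023, -0.003 ]), 'joint_torque': array([ -0.0002, -39.4908, -37.1363,  -0.0001,   0.0039,   0.    ]), 'tcp_pos': array([0.2562, 0.5695, 0.2412]), 'ee_rot': array([-0.0003,  0.2098,  0.9777, -0.0009]), 'force': array([ 0.4915, -0.6406,  0.1482]), 'moment': array([ 0.0068, -0.0165, -0.0059]), 'finger_force': 0.0, 'opening': 0.0851822164183713}
top axle [0.5603 0.2018 0.0332] 0.68 [249.405  180.9943]
top axle_line [0.5774 0.1202 0.0191] 0.88 [277.4051 176.5588]
top axle_line [0.3947 0.4439 0.0007] 0.41 [169.2647 235.8966]
top clipped_axle [ 0.6337 -0.1109  0.0282] 0.94 [354.103  158.5946]
top ratchet [0.6034 0.0477 0.019 ] 0.61 [301.5248 168.4275]
top clip_a [ 0.6714 -0.0367  0.0197] 0.58 [329.6042 146.8627]
top clip_a [ 0.5649 -0.0546  0.0175] 0.55 [335.1231 181.4489]
side axle [0.5636 0.1961 0.0315] 0.97 [301.114  191.3569]
side axle_line [0.582  0.1232 0.0187] 0.65 [314.7251 200.8924]
side clipped_axle [ 0.6337 -0.1178  0.0321] 0.79 [362.8979 222.7416]
side ratchet [0.6003 0.0424 0.0167] 0.74 [330.0874 209.2376]
side ratchet [ 0.6804  0.4195 -0.0043] 0.36 [299.8316 172.0038]
side clip_a [ 0.6684 -0.0372  0.0199] 0.52 [357.618  213.1422]
side clip_a [ 0.569  -0.0565  0.0214] 0.47 [337.5103 222.3788]
side clip_a [0.566  0.1994 0.0335] 0.25 [301.2359 190.4165]
```

View pics/top0.png

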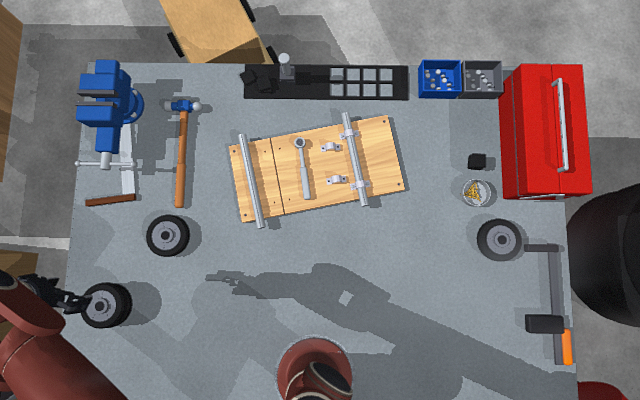

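View pics/side0.png

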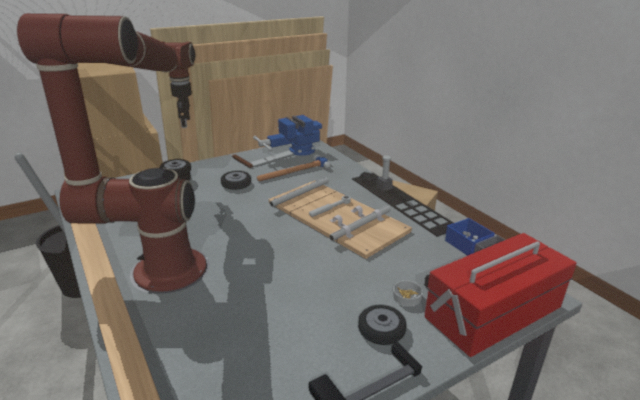

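The top view shows the loose axle from about (241,136) to (263,226) and the bare line from about (272,137) to (284,214). The ratchet is at (302,168), with the clips and clipped axle right of it. The side view agrees. Next I'll do sub-pixel fits of the line and the axle.

```bash
cat >> h.py <<'E'
O0=None
def unit(a): return a/np.linalg.norm(a)
def tube(c,p0,p1,z,half=9,bright=True,frac=(0.1,0.9)):
    """weighted centreline of a bright/dark stripe between two pixel points -> world points on plane z"""
    g=cv2.cvtColor(c['color'],cv2.COLOR_RGB2GRAY).astype(np.float32)
    p0,p1=np.array(p0,float),np.array(p1,float); d=unit(p1-p0); n=np.array([-d[1],d[0]]); pts=[]
    t=np.arange(-half,half+.01,.25)
    for f in np.linspace(*frac,40):
        m=p0+f*(p1-p0); q=(m+t[:,None]*n).astype(np.float32)
        v=cv2.remap(g,q[:,0].reshape(1,-1),q[:,1].reshape(1,-1),cv2.INTER_LINEAR)[0]
        med=np.median(v); w=np.clip((v-med) if bright else (med-v),0,None); w=np.where(w>.5*w.max(),w,0)
        pts.append(m+n*(w@t)/w.sum())
    l=cv2.fitLine(np.array(pts,np.float32),cv2.DIST_HUBER,0,.01,.01).ravel()
    a,b=[l[2:]+l[:2]*((p-l[2:])@l[:2]) for p in(p0,p1)]
    return toplane(c,a,z),toplane(c,b,z),a,b
E
python3 - <<'E'
from h import *
c=pic('top','top1.png')
np.set_printoptions(precision=4,suppress=True)
A=tube(c,(272,137),(284,214),.018,5,False); B=tube(c,(241,136),(263,226),.0305,6,True)
for X in(A,B): print(X, 'ang',np.degrees(np.arctan2(*(X[0]-X[1])[1::-1])),'len',np.linalg.norm(X[0]-X[1]),'mid',(X[0]+X[1])/2)
im=cv2.resize(c['color'][100:240,215:385],None,fx=4.5,fy=4.25,interpolation=cv2.INTER_CUBIC)[:,:,::-1].copy()
for X in(A,B):
  cv2.line(im,*[tuple(int(v) for v in ((p-[215,100])+.5)*[4.5,4.25]) for p in X[2:]],(0,0,255),1)
cv2.imwrite('pics/crop1.png',im)
E
```

```text
(array([0.6993, 0.1481, 0.018 ]), array([0.4643, 0.0969, 0.018 ]), array([269.5729, 137.4606]), array([284.0935, 213.9823])) ang 12.266235827145874 len 0.2405703679978967 mid [0.5818 0.1225 0.018 ]
(array([0.6985, 0.2371, 0.0305]), array([0.4239, 0.1704, 0.0305]), array([239.8006, 136.2455]), array([258.3688, 226.9481])) ang 13.641356967507475 len 0.2826084620140529 mid [0.5612 0.2038 0.0305]
```

View pics/crop1.png

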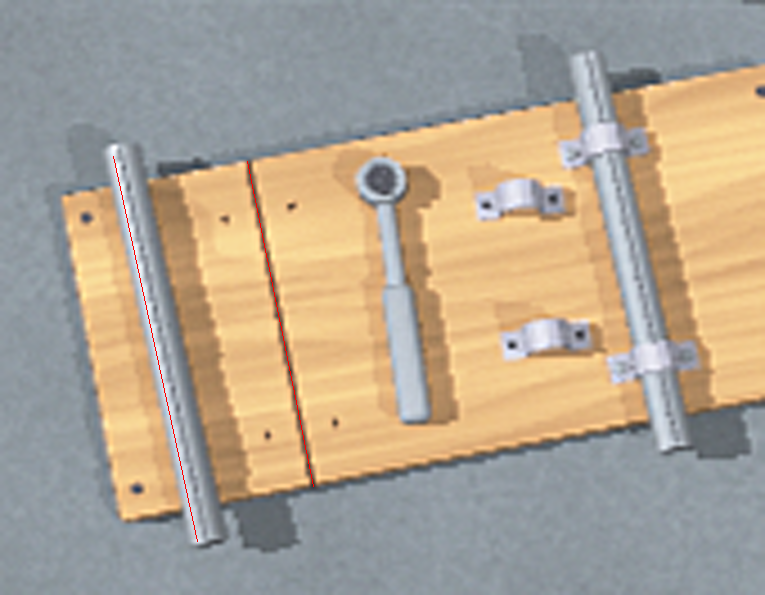

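```bash
cat >> h.py <<'E'
def axle(c,p0,p1,half=9):
    """axle axis via low saturation against wood; p0,p1 rough pixel ends"""
    h=cv2.cvtColor(c['color'],cv2.COLOR_RGB2HSV)[:,:,1].astype(np.float32)
    p0,p1=np.array(p0,float),np.array(p1,float); d=unit(p1-p0); n=np.array([-d[1],d[0]]); pts=[]
    t=np.arange(-half,half+.01,.25)
    for f in np.linspace(.2,.8,40):
        m=p0+f*(p1-p0); q=(m+t[:,None]*n).astype(np.float32)
        v=cv2.remap(h,q[:,0].reshape(1,-1),q[:,1].reshape(1,-1),cv2.INTER_LINEAR)[0]
        k=v<(v.min()+np.percentile(v,85))/2
        pts.append(np.r_[m+n*t[k].mean(),k.sum()*.25])
    pts=np.array(pts); l=cv2.fitLine(pts[:,:2].astype(np.float32),cv2.DIST_HUBER,0,.01,.01).ravel()
    a,b=[l[2:]+l[:2]*((p-l[2:])@l[:2]) for p in(p0,p1)]
    return toplane(c,a,.0305),toplane(c,b,.0305),a,b,np.median(pts[:,2])
LA=np.array([.6993,.1481]);LB=np.array([.4643,.0969]);LM=(LA+LB)/2;LX=unit(LA-LB);LY=np.array([-LX[1],LX[0]])
def rep(X):
    a,b=X[0][:2],X[1][:2]; m=(a+b)/2; 
    print('axle mid',m.round(4),'in line frame x,y mm',(1e3*np.array([(m-LM)@LX,(m-LM)@LY])).round(1),'y at ends',(1e3*(a-LM)@LY).round(1),(1e3*(b-LM)@LY).round(1),'dang deg',np.degrees(np.arcsin(np.cross(LX,unit(a-b)))).round(2),'len',np.linalg.norm(a-b).round(4),'w px',X[4],X[2],X[3])
E
python3 - 2>/dev/null <<'E'
from h import *
c=cams.read_camera('top')
rep(axle(c,(242.1,134.1),(260.7,226.8)))
print('clipped'); rep(axle(c,(346,113),(366,205)))
st=bot.get_state(); from scipy.spatial.transform import Rotation as R
w=st['ee_rot']; M=R.from_quat([*w[1:],w[0]]).as_matrix(); print(M.round(3),st['clock'])
# move to above start contact: tool x along -LY (stroke dir) or +LY
X=axle(c,(242.1,134.1),(260.7,226.8)); m=((X[0]+X[1])/2)[:2]; u=unit((X[0]-X[1])[:2])
for s in(1,-1):
  y=s*u; Mt=np.array([[y[1],y[0],0],[-y[0],y[1],0],[0,0,-1]])
  print('M',Mt.round(3),'rotvec tool',(R.from_matrix(M.T@Mt)).as_rotvec().round(3))
tgt=np.r_[m+0.009*LY,.10]; print('shift cm',100*M.T@(tgt-st['tcp_pos']))
E
```

```text
axle mid [0.5647 0.1977] in line frame x,y mm [-0.7 77.2] y at ends 81.2 73.2 dang deg 1.59 len 0.2888 w px 8.25 [241.43304948 134.24007472] [260.86541359 226.76525928]
clipped
axle mid [ 0.6333 -0.1115] in line frame x,y mm [   0.5 -239.6] y at ends -239.9 -239.4 dang deg -0.1 len 0.2889 w px 8.25 [344.5053959  113.32581437] [364.55814615 205.31430997]
[[-0.912  0.41   0.   ]
 [ 0.41   0.912  0.   ]
 [-0.     0.    -1.   ]] 0.7
```

```bash
cat >> h.py <<'E'
from scipy.spatial.transform import Rotation as R
def plan(tgt,u):
    """shift (cm) and turn in tool axes for TCP at tgt, tool y along u, z down"""
    st=bot.get_state(); w=st['ee_rot']; M=R.from_quat([*w[1:],w[0]]).as_matrix()
    Mt=np.array([[-u[1],u[0],0],[u[0],u[1],0],[0,0,-1]]).T.T
    Mt=np.column_stack([[-u[1],u[0],0],[u[0],u[1],0],[0,0,-1]])
    print('shift cm',(100*M.T@(np.array(tgt)-st['tcp_pos'])).round(2),'turn',R.from_matrix(M.T@Mt).as_rotvec().round(3),'tcp',st['tcp_pos'].round(4),'F',st['force'].round(1),'t',st['clock'])
E
python3 - <<'E'
from h import *
m=np.array([.5647,.1977]); d=np.radians(12.27+1.59); u=np.array([np.cos(d),np.sin(d)])
plan(np.r_[m+.008*LY,.08],u)
E
```

```text
shift cm [-42.91 -20.66  16.23] turn [ 0.    -0.     0.906] tcp [0.2564 0.57   0.2423] F [-0.5  0.4 -0. ] t 0.7
```

Emit:
move_arm --motion '[1, -5, -2.5, 0, 0, 0, 0.1, 1, -10, -5, 2, 0, 0, 0.2, 1, -15, -7.5, 4, 0, 0, 0.35, 1, -20, -10, 6, 0, 0, 0.5, 1, -25, -12.5, 8, 0, 0, 0.65, 1, -30, -15, 10, 0, 0, 0.8, 1, -35, -17, 12, 0, 0, 0.906, 1, -39, -19, 14, 0, 0, 0.906, 1, -42.9, -20.66, 15, 0, 0, 0.906, 1, -42.9, -20.66, 16.2, 0, 0, 0.906, 1, -42.9, -20.66, 16.2, 0, 0, 0.906, 1, -42.9, -20.66, 16.2, 0, 0, 0.906]'

```text
clock: 2.2
tcp_pos: [0.5624, 0.2065, 0.0806]
ee_rot: [0.0, 0.616, 0.788, 0.0]
force: [0.1, 0.6, 0.4]
opening: 0.0859
finger_force: 0.0
```

Run:
```python
from h import *
m=np.array([.5647,.1977]); d=np.radians(12.27+1.59); u=np.array([np.cos(d),np.sin(d)])
plan(np.r_[m+.008*LY,.05],u)
s=pic('side','s1.png')
cv2.imwrite('pics/s1c.png',cv2.resize(s['color'][110:260,220:420],None,fx=4,fy=4,interpolation=cv2.INTER_CUBIC)[:,:,::-1])
```

```text
shift cm [-0.11  0.03  3.06] turn [ 0.    -0.     0.001] tcp [0.5624 0.2065 0.0806] F [0.1 0.6 0.4] t 2.2
```

View pics/s1c.png

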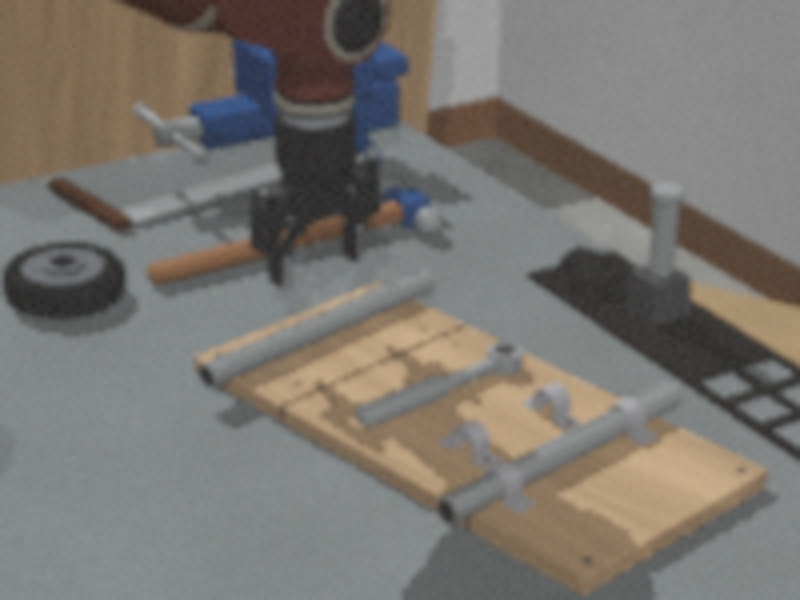

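The gripper hangs open above the axle, with its finger line parallel to the tube. I'll feel my way down.

Emit:
move_arm --motion '[1, -0.1, 0, 1, 0, 0, 0, 1, -0.1, 0, 2, 0, 0, 0, 1, -0.1, 0, 2.4, 0, 0, 0, 1, -0.1, 0, 2.5, 0, 0, 0, 1, -0.1, 0, 2.6, 0, 0, 0, 1, -0.1, 0, 2.6, 0, 0, 0]'

```text
clock: 3.0
tcp_pos: [0.5633, 0.2045, 0.0545]
ee_rot: [0.0, 0.617, 0.787, 0.0]
force: [-0.0, 0.6, -0.1]
opening: 0.0854
finger_force: 0.0
```

Emit:
move_arm --motion '[1, 0, 0, 0.1, 0, 0, 0, 1, 0, 0, 0.2, 0, 0, 0, 1, 0, 0, 0.2, 0, 0, 0]'

```text
clock: 3.38
tcp_pos: [0.563, 0.2045, 0.0522]
ee_rot: [-0.0, 0.617, 0.787, -0.0]
force: [-0.4, -0.9, 0.3]
opening: 0.0852
finger_force: 0.0
```

Emit:
move_arm --motion '[1, 0, 0, 0.1, 0, 0, 0, 1, 0, 0, 0.2, 0, 0, 0, 1, 0, 0, 0.2, 0, 0, 0]'

```text
clock: 3.75
tcp_pos: [0.563, 0.2045, 0.0501]
ee_rot: [-0.0, 0.617, 0.787, -0.0]
force: [-0.0, -0.2, 0.6]
opening: 0.0856
finger_force: 0.0
```

Emit:
move_arm --motion '[1, 0, 0, 0.1, 0, 0, 0, 1, 0, 0, 0.2, 0, 0, 0, 1, 0, 0, 0.3, 0, 0, 0, 1, 0, 0, 0.3, 0, 0, 0]'

```text
clock: 4.25
tcp_pos: [0.563, 0.2045, 0.0471]
ee_rot: [-0.0, 0.617, 0.787, -0.0]
force: [0.2, 0.3, 0.3]
opening: 0.0855
finger_force: 0.0
```

Emit:
move_arm --motion '[1, 0, 0, 0.1, 0, 0, 0, 1, 0, 0, 0.2, 0, 0, 0, 1, 0, 0, 0.2, 0, 0, 0]'

```text
clock: 4.62
tcp_pos: [0.563, 0.2045, 0.0452]
ee_rot: [-0.0, 0.617, 0.787, -0.0]
force: [0.0, 0.2, 0.6]
opening: 0.0857
finger_force: 0.0
```

Emit:
move_arm --motion '[1, 0, 0, 0.1, 0, 0, 0, 1, 0, 0, 0.2, 0, 0, 0, 1, 0, 0, 0.2, 0, 0, 0]'

```text
clock: 5.0
tcp_pos: [0.563, 0.2045, 0.0431]
ee_rot: [-0.0, 0.617, 0.787, -0.0]
force: [0.3, 0.1, -0.3]
opening: 0.085
finger_force: 0.0
```

Emit:
move_arm --motion '[1, 0, 0, 0.1, 0, 0, 0, 1, 0, 0, 0.1, 0, 0, 0]'

```text
clock: 5.25
tcp_pos: [0.563, 0.2045, 0.0422]
ee_rot: [-0.0, 0.617, 0.787, -0.0]
force: [0.3, 0.4, 1.0]
opening: 0.0857
finger_force: 0.0
```

Emit:
move_arm --motion '[1, 0, 0, 0.1, 0, 0, 0, 1, 0, 0, 0.1, 0, 0, 0]'

```text
clock: 5.5
tcp_pos: [0.563, 0.2045, 0.0412]
ee_rot: [-0.0, 0.617, 0.787, -0.0]
force: [-0.5, 0.0, -0.7]
opening: 0.0852
finger_force: 0.0
```

Emit:
move_arm --motion '[1, 0, 0, 0.05, 0, 0, 0, 1, 0, 0, 0.05, 0, 0, 0]'

```text
clock: 5.75
tcp_pos: [0.5632, 0.2046, 0.0409]
ee_rot: [0.0, 0.617, 0.787, 0.0]
force: [0.1, 0.1, -0.2]
opening: 0.0852
finger_force: 0.1
```

Emit:
move_arm --motion '[1, 0, 0, 0.03, 0, 0, 0, 1, 0, 0, 0.03, 0, 0, 0]'

```text
clock: 6.0
tcp_pos: [0.5632, 0.2046, 0.0408]
ee_rot: [0.0, 0.617, 0.787, 0.0]
force: [-0.6, -1.1, 2.1]
opening: 0.0852
finger_force: 1.2
```

Emit:
move_arm --motion '[1, 0, 0, 0.03, 0, 0, 0, 1, 0, 0, 0.03, 0, 0, 0]'

```text
clock: 6.25
tcp_pos: [0.5633, 0.2046, 0.0407]
ee_rot: [0.0, 0.617, 0.787, 0.0]
force: [-2.3, -1.1, 5.7]
opening: 0.0855
finger_force: 2.7
```

Emit:
move_arm --motion '[1, -0.1, 0, 0.02, 0, 0, 0, 1, -0.3, 0, 0.02, 0, 0, 0.002, 1, -0.6, 0, 0.02, 0, 0, 0.004, 1, -0.9, 0, 0.02, 0, 0, 0.006, 1, -1.2, 0, 0.02, 0, 0, 0.008, 1, -1.5, 0, 0.02, 0, 0, 0.01, 1, -1.8, 0, 0.02, 0, 0, 0.012, 1, -2.1, 0, 0.02, 0, 0, 0.014, 1, -2.4, 0, 0.02, 0, 0, 0.016, 1, -2.6, 0, 0.02, 0, 0, 0.018, 1, -2.75, 0, 0.02, 0, 0, 0.02, 1, -2.8, 0, 0.02, 0, 0, 0.02, 1, -2.8, 0, 0.02, 0, 0, 0.02]'

```text
clock: 7.88
tcp_pos: [0.5702, 0.1774, 0.0406]
ee_rot: [0.0, 0.624, 0.781, 0.0]
force: [-1.2, -0.1, 5.3]
opening: 0.0853
finger_force: 2.6
```

Emit:
move_arm --motion '[1, 0, 0, -0.05, 0, 0, 0, 1, 0, 0, -0.1, 0, 0, 0, 1, 0, 0, -0.4, 0, 0, 0, 1, 0, 0, -0.8, 0, 0, 0]'

```text
clock: 8.38
tcp_pos: [0.5694, 0.1773, 0.0476]
ee_rot: [-0.0, 0.624, 0.781, -0.0]
force: [0.6, 0.3, 0.8]
opening: 0.0851
finger_force: 0.0
```

```bash
python3 - 2>&1 <<'E' | grep -v -i deprec
from h import *
c=pic('top','t2.png')
cv2.imwrite('pics/t2c.png',cv2.resize(c['color'][80:240,215:385],None,fx=3.5,fy=3.5,interpolation=cv2.INTER_CUBIC)[:,:,::-1])
rep(axle(c,(247,134),(265,226)))
E
```

```text
axle mid [0.5663 0.1746] in line frame x,y mm [-4.1 54.2] y at ends 27.2 81.1 dang deg -11.15 len 0.2787 w px 2.125 [259.47312438 134.20770114] [257.9465827  225.88254564]
```

View pics/t2c.png

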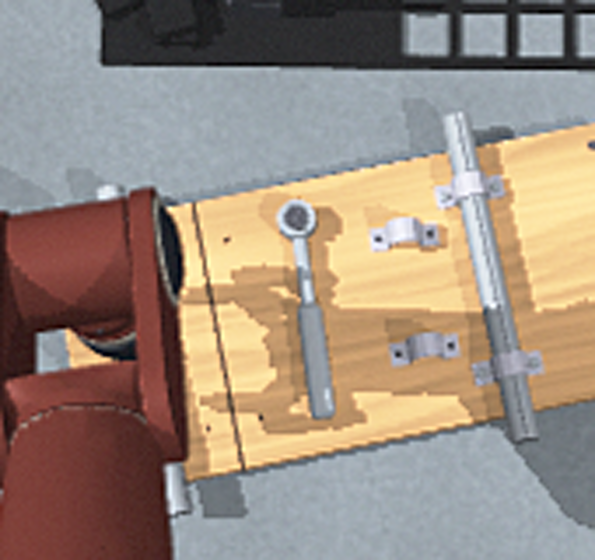

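Both axle ends show around the arm, at about (246,134) and (266,226). The axle has rolled about 14 mm toward the line, as predicted. The second stroke repeats this.

Emit:
move_arm --motion '[1, 1.0, 0, 0, 0, 0, -0.005, 1, 1.5, 0, 0, 0, 0, -0.01, 1, 1.5, 0, 0, 0, 0, -0.01, 1, 1.5, 0, 0.5, 0, 0, -0.01, 1, 1.5, 0, 0.7, 0, 0, -0.01, 1, 1.5, 0, 0.76, 0, 0, -0.01, 1, 1.5, 0, 0.8, 0, 0, -0.01, 1, 1.5, 0, 0.8, 0, 0, -0.01]'

```text
clock: 9.43
tcp_pos: [0.5664, 0.1918, 0.0407]
ee_rot: [-0.0, 0.621, 0.784, -0.0]
force: [-4.4, -1.1, 5.7]
opening: 0.0859
finger_force: 3.1
```

Emit:
move_arm --motion '[1, -0.1, 0, 0, 0, 0, 0, 1, -0.3, 0, 0, 0, 0, 0.002, 1, -0.6, 0, 0, 0, 0, 0.004, 1, -0.9, 0, 0, 0, 0, 0.006, 1, -1.2, 0, 0, 0, 0, 0.008, 1, -1.5, 0, 0, 0, 0, 0.01, 1, -1.8, 0, 0, 0, 0, 0.012, 1, -2.1, 0, 0, 0, 0, 0.014, 1, -2.4, 0, 0, 0, 0, 0.016, 1, -2.7, 0, 0, 0, 0, 0.018, 1, -2.9, 0, 0, 0, 0, 0.02, 1, -3.0, 0, 0, 0, 0, 0.02, 1, -3.0, 0, 0, 0, 0, 0.02]'

```text
clock: 11.05
tcp_pos: [0.574, 0.1626, 0.0406]
ee_rot: [0.0, 0.628, 0.778, 0.0]
force: [-1.0, -0.1, 5.9]
opening: 0.0855
finger_force: 2.6
```

Emit:
move_arm --motion '[1, 0, 0, -0.05, 0, 0, 0, 1, 0, 0, -0.1, 0, 0, 0, 1, 0, 0, -0.4, 0, 0, 0, 1, 0, 0, -0.8, 0, 0, 0]'

```text
clock: 11.55
tcp_pos: [0.5728, 0.1628, 0.0475]
ee_rot: [-0.0, 0.628, 0.778, -0.0]
force: [-1.2, 0.2, -0.3]
opening: 0.0853
finger_force: 0.0
```

```bash
python3 - 2>&1 <<'E' | grep -v -i deprec
from h import *
s=cams.read_camera('side')
for r in cams.tip_of('side','axle')[:2]: 
  p=np.array(r['at']); print(p.round(4),round(r['score'],2),((p[:2]-LM)@LX).round(4),((p[:2]-LM)@LY).round(4))
p=bot.get_state()['tcp_pos']; print('tcp in line frame',((p[:2]-LM)@LX).round(4),((p[:2]-LM)@LY).round(4),p[2])
E
```

```text
tcp in line frame 0.0006 0.0412 0.0483818649109328
```

Emit:
move_arm --motion '[1, 1.0, 0, 0, 0, 0, -0.005, 1, 1.5, 0, 0, 0, 0, -0.01, 1, 1.5, 0, 0, 0, 0, -0.01, 1, 1.5, 0, 0.5, 0, 0, -0.01, 1, 1.5, 0, 0.7, 0, 0, -0.01, 1, 1.5, 0, 0.76, 0, 0, -0.01, 1, 1.5, 0, 0.8, 0, 0, -0.01, 1, 1.5, 0, 0.8, 0, 0, -0.01]'

```text
clock: 12.65
tcp_pos: [0.5702, 0.1773, 0.0407]
ee_rot: [-0.0, 0.624, 0.781, -0.0]
force: [-4.0, -1.4, 6.7]
opening: 0.0856
finger_force: 3.1
```

Emit:
move_arm --motion '[1, -0.1, 0, 0, 0, 0, 0, 1, -0.3, 0, 0, 0, 0, 0.002, 1, -0.6, 0, 0, 0, 0, 0.004, 1, -0.9, 0, 0, 0, 0, 0.006, 1, -1.2, 0, 0, 0, 0, 0.008, 1, -1.5, 0, 0, 0, 0, 0.01, 1, -1.8, 0, 0, 0, 0, 0.012, 1, -2.1, 0, 0, 0, 0, 0.014, 1, -2.4, 0, 0, 0, 0, 0.016, 1, -2.7, 0, 0, 0, 0, 0.016, 1, -2.9, 0, 0, 0, 0, 0.016, 1, -3.0, 0, 0, 0, 0, 0.016, 1, -3.0, 0, 0, 0, 0, 0.016]'

```text
clock: 14.28
tcp_pos: [0.5776, 0.148, 0.0406]
ee_rot: [0.001, 0.631, 0.776, 0.0]
force: [0.9, -0.0, 4.7]
opening: 0.0853
finger_force: 2.6
```

Emit:
move_arm --motion '[1, 0, 0, -0.05, 0, 0, 0, 1, 0, 0, -0.1, 0, 0, 0, 1, 0, 0, -0.4, 0, 0, 0, 1, 0, 0, -0.8, 0, 0, 0]'

```text
clock: 14.78
tcp_pos: [0.5761, 0.1481, 0.0474]
ee_rot: [-0.001, 0.631, 0.776, -0.001]
force: [-0.3, 0.4, -0.8]
opening: 0.0853
finger_force: 0.0
```

```bash
python3 - 2>&1 <<'E' | grep -v -i deprec
from h import *
c=pic('top','t3.png')
im=cv2.resize(c['color'][110:250,215:385],None,fx=4,fy=4,interpolation=cv2.INTER_CUBIC)[:,:,::-1]
cv2.imwrite('pics/t3c.png',im)
p=bot.get_state()['tcp_pos']; print('tcp in line frame',((p[:2]-LM)@LX).round(4),((p[:2]-LM)@LY).round(4),p[2])
for s in(.145,-.145): print('pred ends at y=33.2',topix(c,np.r_[LM+LY*.0332+LX*s,.0305]))
E
```

```text
tcp in line frame 0.0006 0.0262 0.04827779882640116
pred ends at y=33.2 [256.82899954 130.73663607]
pred ends at y=33.2 [274.18278193 224.04428976]
```

View pics/t3c.png

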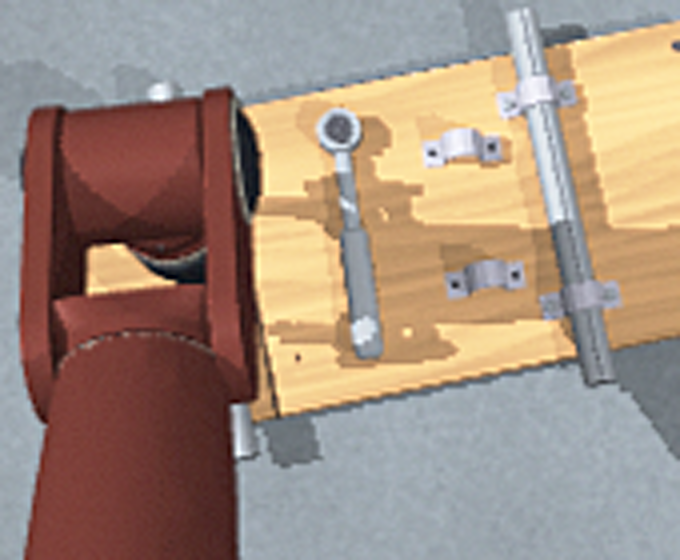

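The axle ends show at about (255.5,131) and (275.5,224). The middle is about 33 mm from the line as planned, but the axle has kept its small initial yaw of about 1.3°, inside tolerance. I'll match the tool yaw to it and continue.

Emit:
move_arm --motion '[1, 1.0, 0, 0, 0, 0, -0.02, 1, 1.5, 0, 0, 0, 0, -0.03, 1, 1.5, 0, 0, 0, 0, -0.03, 1, 1.5, 0, 0.5, 0, 0, -0.03, 1, 1.5, 0, 0.7, 0, 0, -0.03, 1, 1.5, 0, 0.76, 0, 0, -0.03, 1, 1.5, 0, 0.8, 0, 0, -0.03, 1, 1.5, 0, 0.8, 0, 0, -0.03]'

```text
clock: 15.82
tcp_pos: [0.5737, 0.1627, 0.0407]
ee_rot: [-0.0, 0.619, 0.785, -0.0]
force: [-3.7, -1.2, 5.8]
opening: 0.0857
finger_force: 3.1
```

Emit:
move_arm --motion '[1, -0.1, 0, 0, 0, 0, 0, 1, -0.3, 0, 0, 0, 0, 0, 1, -0.6, 0, 0, 0, 0, 0, 1, -0.9, 0, 0, 0, 0, 0, 1, -1.2, 0, 0, 0, 0, 0, 1, -1.5, 0, 0, 0, 0, 0, 1, -1.8, 0, 0, 0, 0, 0, 1, -2.1, 0, 0, 0, 0, 0, 1, -2.4, 0, 0, 0, 0, 0, 1, -2.7, 0, 0, 0, 0, 0, 1, -2.9, 0, 0, 0, 0, 0, 1, -3.0, 0, 0, 0, 0, 0, 1, -3.0, 0, 0, 0, 0, 0]'

```text
clock: 17.45
tcp_pos: [0.5811, 0.1334, 0.0405]
ee_rot: [0.0, 0.619, 0.785, -0.0]
force: [-2.2, -0.8, 5.9]
opening: 0.0855
finger_force: 2.7
```

Emit:
move_arm --motion '[1, 0, 0, -0.05, 0, 0, 0, 1, 0, 0, -0.1, 0, 0, 0, 1, 0, 0, -0.4, 0, 0, 0, 1, 0, 0, -2, 0, 0, 0, 1, 6, 0, -6, 0, 0, 0, 1, 12, 0, -8, 0, 0, 0, 1, 18, 0, -8, 0, 0, 0, 1, 24, 0, -8, 0, 0, 0, 1, 24, 0, -8, 0, 0, 0]'

```text
clock: 18.58
tcp_pos: [0.5236, 0.3708, 0.1215]
ee_rot: [0.0, 0.617, 0.787, 0.001]
force: [1.0, -0.0, 0.2]
opening: 0.0854
finger_force: 0.0
```

```bash
python3 - 2>&1 <<'E' | grep -v -i deprec
from h import *
c=pic('top','t4.png')
im=cv2.resize(c['color'][110:250,215:385],None,fx=4,fy=4,interpolation=cv2.INTER_CUBIC)[:,:,::-1]
cv2.imwrite('pics/t4c.png',im)
p=[topix(c,np.r_[LM+LY*.018+LX*s,.0305]) for s in(.145,-.145)]; print(p)
rep(axle(c,p[0]+[-1,0],p[1]+[1,0]))
p=bot.get_state()['tcp_pos']; print('tcp in line frame',((p[:2]-LM)@LX).round(4),((p[:2]-LM)@LY).round(4),p[2])
E
```

```text
[array([261.72777209, 129.76316036]), array([279.24655834, 223.01583991])]
axle mid [0.5777 0.1414] in line frame x,y mm [-0.  19.4] y at ends 23.7 15.1 dang deg 1.69 len 0.2913 w px 8.25 [259.8738235  129.95024505] [280.26188354 223.01248063]
tcp in line frame -0.0038 0.2535 0.1210829991512727
```

View pics/t4c.png

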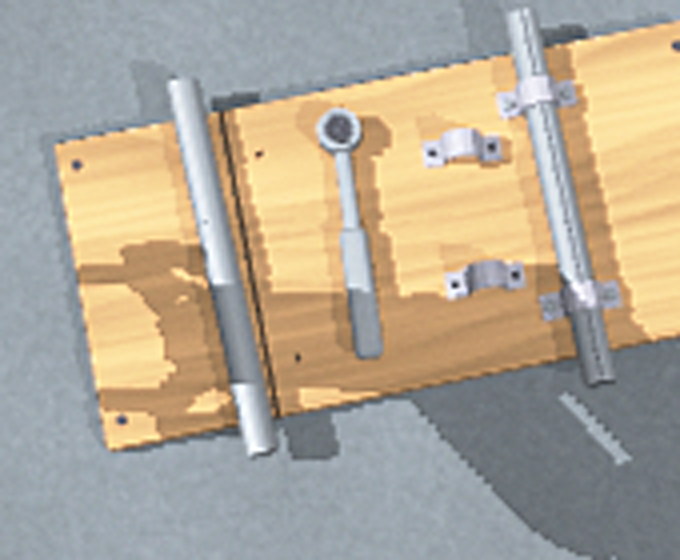

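The axle is clear in view: it lies 19.4 mm from the line, yawed 1.7°, and nothing else has moved. Two shorter strokes remain.

Run:
```python
from h import *
d=np.radians(12.27+1.69); u=np.array([np.cos(d),np.sin(d)])
plan(np.r_[LM+.0254*LY,.0483],u)
```

```text
shift cm [-22.82  -0.2    7.27] turn [ 0.001 -0.    -0.004] tcp [0.5241 0.3694 0.1211] F [-0.2  0.4  1. ] t 18.625
```

Emit:
move_arm --motion '[1, -6, 0, 0, 0, 0, 0, 1, -12, 0, 0, 0, 0, 0, 1, -18, -0.2, 2, 0, 0, 0, 1, -22.8, -0.2, 4, 0, 0, -0.004, 1, -22.8, -0.2, 6, 0, 0, -0.004, 1, -22.8, -0.2, 7, 0, 0, -0.004, 1, -22.8, -0.2, 7.3, 0, 0, -0.004, 1, -22.8, -0.2, 7.3, 0, 0, -0.004, 1, -22.8, -0.2, 7.3, 0, 0, -0.004]'

```text
clock: 19.75
tcp_pos: [0.5766, 0.1458, 0.0479]
ee_rot: [0.001, 0.617, 0.787, 0.001]
force: [-0.2, -0.0, 1.0]
opening: 0.085
finger_force: 0.0
```

Run:
```python
from h import *
d=np.radians(12.27+1.69); u=np.array([np.cos(d),np.sin(d)])
plan(np.r_[LM+.0254*LY,.0413],u)
```

```text
shift cm [0.16 0.02 0.66] turn [ 0.002  0.    -0.002] tcp [0.5766 0.1458 0.0479] F [-0.2 -0.   1. ] t 19.75
```

Emit:
move_arm --motion '[1, 0.1, 0, 0.3, 0, 0, 0, 1, 0.1, 0, 0.5, 0, 0, 0, 1, 0.1, 0, 0.65, 0, 0, 0, 1, 0.1, 0, 0.7, 0, 0, 0, 1, 0.1, 0, 0.7, 0, 0, 0]'

```text
clock: 20.38
tcp_pos: [0.5759, 0.1458, 0.0407]
ee_rot: [-0.0, 0.617, 0.787, -0.0]
force: [-2.3, -0.8, 5.4]
opening: 0.0856
finger_force: 2.5
```

Emit:
move_arm --motion '[1, -0.1, 0, 0, 0, 0, 0, 1, -0.3, 0, 0, 0, 0, 0, 1, -0.6, 0, 0, 0, 0, 0, 1, -0.9, 0, 0, 0, 0, 0, 1, -1.2, 0, 0, 0, 0, 0, 1, -1.5, 0, 0, 0, 0, 0, 1, -1.75, 0, 0, 0, 0, 0, 1, -1.9, 0, 0, 0, 0, 0, 1, -2.0, 0, 0, 0, 0, 0, 1, -2.0, 0, 0, 0, 0, 0, 1, -2.0, 0, -0.05, 0, 0, 0, 1, -2.0, 0, -0.1, 0, 0, 0, 1, -2.0, 0, -0.4, 0, 0, 0, 1, -2.0, 0, -0.8, 0, 0, 0, 1, -2.0, 0, -0.8, 0, 0, 0]'

```text
clock: 22.25
tcp_pos: [0.581, 0.1265, 0.0485]
ee_rot: [0.0, 0.617, 0.787, 0.0]
force: [-0.5, 0.5, 0.1]
opening: 0.0854
finger_force: 0.0
```

Emit:
move_arm --motion '[1, 0.6, 0, 0, 0, 0, 0, 1, 1.0, 0, 0, 0, 0, 0, 1, 1.0, 0, 0, 0, 0, 0, 1, 1.0, 0, 0.5, 0, 0, 0, 1, 1.0, 0, 0.7, 0, 0, 0, 1, 1.0, 0, 0.76, 0, 0, 0, 1, 1.0, 0, 0.8, 0, 0, 0, 1, 1.0, 0, 0.8, 0, 0, 0]'

```text
clock: 23.25
tcp_pos: [0.5781, 0.136, 0.0407]
ee_rot: [-0.0, 0.617, 0.787, -0.0]
force: [-3.4, -1.4, 5.3]
opening: 0.0855
finger_force: 3.1
```

Emit:
move_arm --motion '[1, -0.1, 0, 0, 0, 0, 0, 1, -0.3, 0, 0, 0, 0, 0, 1, -0.6, 0, 0, 0, 0, 0, 1, -0.9, 0, 0, 0, 0, 0, 1, -1.2, 0, 0, 0, 0, 0, 1, -1.5, 0, 0, 0, 0, 0, 1, -1.7, 0, 0, 0, 0, 0, 1, -1.8, 0, 0, 0, 0, 0, 1, -1.85, 0, 0, 0, 0, 0, 1, -1.88, 0, 0, 0, 0, 0, 1, -1.88, 0, 0, 0, 0, 0]'

```text
clock: 24.62
tcp_pos: [0.5827, 0.1177, 0.0407]
ee_rot: [-0.0, 0.617, 0.787, -0.0]
force: [-2.4, -1.3, 5.4]
opening: 0.0853
finger_force: 2.9
```

Emit:
move_arm --motion '[1, 0, 0, -0.05, 0, 0, 0, 1, 0, 0, -0.1, 0, 0, 0, 1, 0, 0, -0.4, 0, 0, 0, 1, 0, 0, -2, 0, 0, 0, 1, 6, 0, -6, 0, 0, 0, 1, 12, 0, -8, 0, 0, 0, 1, 18, 0, -8, 0, 0, 0, 1, 24, 0, -8, 0, 0, 0, 1, 24, 0, -8, 0, 0, 0]'

```text
clock: 25.75
tcp_pos: [0.5247, 0.3548, 0.1216]
ee_rot: [0.0, 0.615, 0.788, 0.001]
force: [0.8, -0.3, 0.4]
opening: 0.0855
finger_force: 0.0
```

```bash
python3 - 2>&1 <<'E' | grep -v -i deprec
from h import *
c=pic('top','t5.png')
im=cv2.resize(c['color'][110:250,215:385],None,fx=4,fy=4,interpolation=cv2.INTER_CUBIC)[:,:,::-1]
cv2.imwrite('pics/t5c.png',im)
p=[topix(c,np.r_[LM+LX*s,.0305]) for s in(.145,-.145)]
rep(axle(c,p[0]+[-1,0],p[1]+[1,0]))
E
```

```text
axle mid [0.5819 0.122 ] in line frame x,y mm [ 0.  -0.5] y at ends 3.8 -4.8 dang deg 1.69 len 0.2913 w px 8.25 [266.28247933 128.66490968] [286.88831186 221.65491983]
```

View pics/t5c.png

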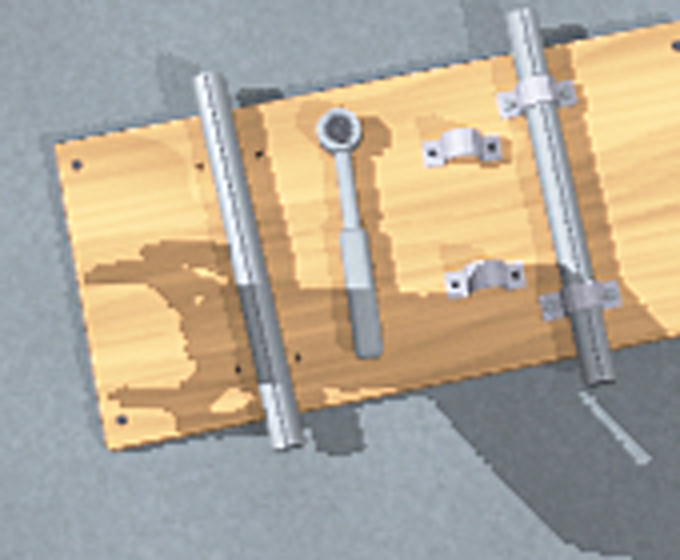

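The axle covers the bare line and sits centrally between the screw-hole pairs. It is 0.5 mm off the line, 0 mm off endwise and yawed 1.7°, and the robot is clear, so I'm handing in.

```bash
python3 -c "
from workcell import job; print(job.close_job())"
```

```text
the job is handed in; nothing more can be done
None
```

The axle was rolled onto the bare line and the job is handed in: by my last camera measurement it lies about 0.5 mm off the line, centred endwise and 1.7° off its direction, all within limits, with the arm clear and nothing else visibly moved; `close_job` returned no verdict.

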